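Hold the pin replicator over the deep-well plate, ready to dip

TASK

Pick the pin replicator up from its stand by the handle, carry it up and over the tube rack, and stop with it level above the deep-well plate on the shaker, lined up so that every pin is over the middle of its own well and the pin tips hover about 1 cm above the plate's rim. Do not dip it, put it down or let it touch the plate or the tubes: finish while still holding it there, motionless. Leave everything else on the bench where it stands.

Things in the scene. Friction and masses are not known exactly. Their poses are not given: they have to be found in the camera images.
- replicator: Loose pin replicator, about 0.3 kg, parked in its stand: a level aluminium plate 124 (x) x 80 (y) x 8 mm, 24 steel pins under it (6 along x, 4 along y, 18 mm pitch, 2.4 mm thick, 28 mm long), a bridge handle on top. Origin: middle of the pin field at the height of the pin tips, z up; plate underside 28 mm above it, plate top 36 mm, handle top 82 mm. Half a turn about z gives the same.
- tips (a point): Middle of the replicator's pin field, at the height of the pin tips (same point and axes as replicator).
- handle (a point): Centre of the replicator's handle: a black bar 70 mm long (x), 16 mm wide (y), 24 mm high, 70 mm above the pin tips, with 22 mm free between bar and plate; axes as replicator. Grip the bar across its width, from above.
- stand: Fixed steel parking stand, 136 (x) x 90 (y) mm, 42 mm high; the replicator's plate rests on its two end rails, pins hanging free between them, tips 14 mm above the bench. Origin: centre of the underside, on the bench. It may be on either side of the rack.
- plate: White deep-well plate (128 x 85 x 44 mm) with 24 square wells (6 along x, 4 along y, 18 mm pitch, 16 mm wide, 42 mm deep), clamped on a grey plate shaker (165 x 120 x 40 mm), all one fixed body. Origin: centre of the shaker's underside, on the bench; the well field is centred above it, rim 84 mm up. It may be on either side of the rack.
- rim (a point): Centre of the well field, at the height of the plate's rim; axes as plate (x along the rows of 6 wells). Half a turn about z gives the same pattern.
- rack: Loose grey tube rack, 220 (x) x 70 (y) mm, full of capped tubes standing in two rows along x; tops of the caps 115 mm above the bench. Stands between the stand and the plate, long side pointing roughly away from the robot. Origin: centre of the underside.
- media_bottle: Bystander: tall glass bottle with a cap, 72 mm across, 170 mm high. Origin: centre of the underside.
- amber_bottle: Bystander: small amber bottle, 48 mm across, 100 mm high. Origin: centre of the underside.
- beaker: Bystander: open glass beaker, 64 mm across, 75 mm high. Origin: centre of the underside.
- lidded_plate: Bystander: shallow lidded plate, 86 x 128 x 20 mm, lying on the bench. Origin: centre of the underside.
- tip_box: Bystander: box of pipette tips with a clear lid, 120 x 85 x 67 mm. Origin: centre of the underside.
- timer: Bystander: flat white timer, 65 x 65 x 18 mm. Origin: centre of the underside.
- vial: Bystander: small glass vial, 28 mm across, 50 mm high. Origin: centre of the underside.
There are look-alikes about, which are no part of the job. What is shaped like the replicator but green or red is not meant.

How it is judged:
On the way, in this order (a step that is already met when the one before it is completed fails the run):
1. the replicator is lifted clear of its stand in the gripper (height (world z) of tips above 0.055 m and contact force between the fingers and replicator above 1.5 N), for 0.1 s.
2. it is carried over the tube rack, pin tips above the tubes (y of tips in the frame of rack between -0.035 and 0.035 m and x of tips in the frame of rack between -0.17 and 0.17 m and height (world z) of tips above 0.115 m and contact force between the fingers and replicator above 1.5 N).
At the end, for the whole second after the job is handed in: The replicator is held in the fingers (more than 1.5 N), its pin field centred over the well field within 4.5 mm and lined up within 0.05 rad, level within 0.06 rad, pin tips 4 to 18 mm above the plate's rim, still, with no contact with the plate (horizontal distance between tips and rim below 0.0045 m and angle between the x axis of replicator and the x axis of plate, either way round below 0.05 rad and angle between replicator's own z axis and vertical below 0.06 rad and z of tips in the frame of rim between 0.004 and 0.018 m and contact force between the fingers and replicator above 1.5 N and contact force between replicator and plate below 0.05 N and linear speed of replicator below 0.01 m/s and angular speed of replicator below 0.1 rad/s); the arm keeps its last pose, push and grip.
It fails at once if the replicator touches the plate or shaker with more than 1 N (contact force between replicator and plate above 1 N).
It fails at once if the replicator strikes the tube rack with more than 2 N (contact force between replicator and rack above 2 N).
It fails at once if the tube rack is shifted by more than 15 mm (distance of rack from where it was at the start of the episode above 0.015 m).
It fails at once if another thing on the bench is shifted by more than 30 mm (distance of any of media_bottle, amber_bottle, beaker, lidded_plate, tip_box, timer, vial from where it was at the start of the episode above 0.03 m).
It also fails if it takes over 48 s, if anything falls off the work surface, if the arm or the gripper's body presses on something with over 40 N, if the wrist force passes 120 N, or if a joint passes its speed limit or range.

ROBOT

A 6-joint arm with a two-finger parallel gripper is mounted at the origin on the work surface. World frame = base frame: x ahead of the robot, y to its left, z up, the work surface at z = 0. Lengths are in m, angles in rad, forces in N, time in s.
With the tool pointing down it reaches from about 0.35 to 0.775 m from the base axis. Payload 7.3 kg.
Tool frame: the origin (TCP) lies at the centre of the arm's flange, where the gripper is bolted on; the fingertips stand 178 mm ahead of it and the grasp point (between the pads) lies 159 mm ahead of it (tip_extent is the distance from the TCP to the fingertips, in m); z points along the fingers, y is the line along which they close (so a half turn about z gives the same grasp; the last joint's range is limited). The gripper opens to 92 mm and grips with 3 to 60 N. Pads are 19 mm wide; open, the fingers measure 130 mm over their backs; the gripper's body (75 mm by 190 mm) begins 47 mm behind the grasp point.
Start: joints at [-1.284, 0.342, 1.524, -0, 1.275, -0.146], TCP at [0.22, -0.477, 0.405] pointing down, gripper open.
Joint ranges: [-2.53, 2.53], [-0.77, 2.02], [0.04, 2.7], [-1, 4.14], [0.28, 2.66], [-3.11, 3.11]. Speed limits (rad/s): [2.57, 2.57, 3.14, 3.14, 3.14, 3.14].

INTERFACE

Orientations are given as [roll, pitch, yaw] about the fixed x, y, z axes, in that order (R = Rz(yaw) Ry(pitch) Rx(roll)).
In Python, from cell import * gives the robot as it stands.
- The arm moves only by the tool arm_command, never from a script. Its arguments are lists of equal length, an entry for each row: "xyz": the shift along the world's x, y, z in mm, a list of three; "spin": the turn about the world's z in degrees. In form: {"xyz": [[tx, ty, tz], ...], "spin": [spin, ...]}. A call has 1 to 20 rows; each row shifts and turns the commanded pose from where the row before left it; what a row does not reach is not made up. A row lasts 1/10 s, in which the tool goes at most 50 mm and 8.59 degrees, less where a joint would pass 70% of its speed; a pose out of reach is approached as far as the arm can. A call with a gripper value outside its range is refused whole. "jaw" is the opening, from -1 (shut) to 1 (fully open), set as the call begins (left out, the last holds). The fingers move at their own pace and stop on an object; "squeeze" is the grip in N (left out, the last holds). Time passes only in rows, so rows that do not move let the fingers close. It gives the time, the measured TCP pose, the force, the opening and the grip force at its end, in the units of the state.
- observe(): the state, without advancing time (a new reading comes with each control period).
- read_camera(name): name is "side" or "top" or "wrist"; returns a dict with "img" (400x640x3 uint8, red, green, blue), "depth" (400x640 float32, m along the optical axis (not along the pixel's ray), 0 where there is no reading), "fx", "fy", "cx", "cy" (pixels), "world_from_camera" (4x4, takes a point from camera to world coordinates). Camera axes: x right, y up, looking along -z (the intrinsics and any distortion apply to the point x, -y, -z); pixel columns grow to the right and rows downward; lengths in m; the calibration is good to about 2 mm. A picture is of the moment at which its call begins.
- hand_in(): hands the job in; it is judged then, once.
The state is a dict: "time": time; "qpos": joint angles; "qvel": joint speeds; "joint_efforts": joint torques, N m; "tool_pos": TCP position; "tool_rot": TCP orientation; "contact_force": force on the tool from outside, world axes, zero at the start; "torque": the same for the moment, N m; "opening": finger opening in m; "grip_force": force on a finger pad.
Only numpy, scipy, OpenCV 4.12 (cv2) and the standard library are available. Lean on these libraries where they do the work, as an engineer would, in place of code of your own. Each camera call takes 0.05 s, during which the arm holds its last target. There are 200 camera calls.

## Working session

There is one attempt and no reset: what is moved stays moved. The work goes in short steps, Python scripts to look and compute and a tool call to move; the robot and the scene stay as the last step left them, time stands still between calls to the robot, and variables do not carry over. Pictures are saved under pics/ and viewed, at most 10 in all, crops included, and the job is handed in when it is done.

Besides the shell and the picture viewer there is one more tool, called as name([rows], argument=value, ...), one row to a line, values as JSON. arm_command: Moves the arm, as the interface text tells. Its arguments: {"type":"object","properties":{"xyz":{"type":"array","items":{"type":"array","items":{"type":"number"}}},"spin":{"type":"array","items":{"type":"number"}},"jaw":{"type":"number"},"squeeze":{"type":"number"}},"required":["xyz","spin"]}

```bash
mkdir -p pics; cat > h.py <<'E'
from cell import *
import numpy as np, cv2
def grab(n):
    c=read_camera(n); np.savez(f'{n}.npz',**c); return c
def cloud(c):
    d=c["depth"]; v,u=np.mgrid[:d.shape[0],:d.shape[1]]
    p=np.stack([(u-c["cx"])/c["fx"]*d,-(v-c["cy"])/c["fy"]*d,-d,np.ones_like(d)],-1)
    return (p@np.array(c["world_from_camera"]).T)[...,:3]
E
python3 - <<'E'
from h import *
for n in ("top","side"):
    c=grab(n); cv2.imwrite(f'pics/{n}0.png',c["img"][...,::-1]); print(c["world_from_camera"],c["fx"],c["cx"],c["cy"],(c["depth"]>0).mean(),[k for k in c])
print(observe())
E
```

```text
[[ 0.02173925  0.98213053 -0.18694122  0.27934859]
 [-0.99963137  0.02439489  0.01191676 -0.00502094]
 [ 0.01626422  0.18661324  0.98229882  1.29758616]
 [ 0.          0.          0.          1.        ]] 375.41096482958744 314.48832858099047 193.63185568580747 0.996203125 ['img', 'depth', 'fx', 'fy', 'cx', 'cy', 'world_from_camera']
[[-0.9953847   0.07116301 -0.06438272  0.41427977]
 [-0.09322905 -0.55802295  0.82457185  0.95515239]
 [ 0.02275198  0.82676854  0.56208196  0.75949354]
 [ 0.          0.          0.          1.        ]] 408.189891263885 314.54273540644886 192.56960549737735 0.996015625 ['img', 'depth', 'fx', 'fy', 'cx', 'cy', 'world_from_camera']
{'time': 0.1, 'qpos': array([-1.28399041e+00,  3.42613696e-01,  1.52492959e+00, -3.68188909e-07,
        1.27539035e+00, -1.46019786e-01]), 'qvel': array([ 0.0005221 , -0.00117573, -0.0007897 ,  0.00063605,  0.00216656,
        0.00118038]), 'joint_efforts': array([ 1.96945803e-03, -4.32005596e+01, -2.44693422e+01,  7.20109977e-02,
        5.26229572e-02, -5.52396511e-05]), 'tool_pos': array([ 0.22017882, -0.47645746,  0.4041319 ]), 'tool_rot': array([-3.14026589e+00, -1.94766348e-04,  4.32825684e-01]), 'contact_force': array([-0.57278151, -0.08934486,  0.31651828]), 'torque': array([-0.0238089 ,  0.03577656, -0.01098824]), 'grip_force': 0.0, 'opening': 0.09200356185553925}
```

View pics/top0.png

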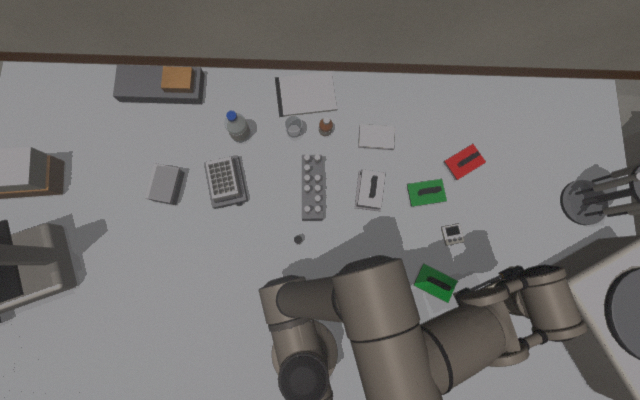

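View pics/side0.png

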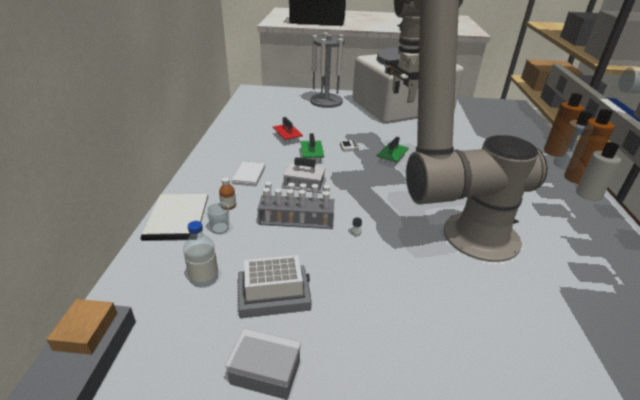

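The top view shows the silver replicator with its black handle at (373,188), the rack at (313,188), and the white plate on the shaker at (223,180). The green and red look-alikes are to the right. The side view shows the same layout: replicator (305,170), rack (296,207), plate (273,280).

```bash
cat > m.py <<'E'
from h import *
def rect(P,m,name):
    q=P[m][:,:2].astype(np.float32); r=cv2.minAreaRect(q); b=cv2.boxPoints(r)
    e=[b[1]-b[0],b[2]-b[1]]; e=max(e,key=np.linalg.norm)
    print(name,len(q),'c',np.round(r[0],4),'size',np.round(r[1],4),'yaw',round(float(np.degrees(np.arctan2(e[1],e[0]))),2),'z',np.round(np.median(P[m][:,2]),4))
    return r
if __name__=="__main__":
  for n in ("top","side"):
    c=dict(np.load(n+'.npz')); P=cloud(c); X,Y,Z=P[...,0],P[...,1],P[...,2]; g=c["img"].astype(int).sum(-1)/3
    print(n,'bench z',np.median(Z[(abs(X-.5)<.3)&(abs(Y)<.3)]))
    def near(x,y,r): return (np.hypot(X-x,Y-y)<r)
    # seeds
    t=dict(np.load('top.npz')); T=cloud(t)
    s={k:T[v,u] for k,(u,v) in dict(rep=(373,190),rack=(313,188),plate=(223,178)).items()}
    if n=="top": print(s)
    a=near(*s['rep'][:2],.085)
    rect(P,a&(Z>.082)&(Z<.11),'handle'); rect(P,a&(Z>.042)&(Z<.06),'repplate'); 
    rect(P,near(*s['plate'][:2],.1)&(Z>.076)&(Z<.095),'rim'); rect(P,near(*s['plate'][:2],.13)&(Z>.03)&(Z<.095),'shaker')
    rect(P,near(*s['rack'][:2],.125)&(Z>.03)&(Z<.13)&(abs(Y-s['rack'][1])<.055),'rack')
    for k in ('rep','plate'):
        m=near(*s[k][:2],.06); v,u=np.where(m); print(k,u.min(),u.max(),v.min(),v.max(),np.percentile(Z[m],[5,25,50,75,95,99]).round(3))
  o=[cv2.resize(dict(np.load('top.npz'))["img"][145:220,x:x+70,::-1],None,fx=5.5,fy=5.5,interpolation=2) for x in (190,340)]
  cv2.imwrite('pics/crop.png',np.hstack(o))
E
python3 m.py
```

```text
top bench z 0.0030402090987782238
{'rep': array([ 0.52440855, -0.21041217,  0.09828019]), 'rack': array([ 0.53411486, -0.01461024,  0.05962151]), 'plate': array([0.55816713, 0.28654264, 0.07163365])}
handle 111 c [ 0.5401 -0.213 ] size [0.0168 0.0695] yaw -8.33 z 0.0958
repplate 721 c [ 0.5404 -0.2131] size [0.0814 0.1245] yaw -6.36 z 0.0505
rim 590 c [0.5587 0.2897] size [0.1302 0.0864] yaw 14.69 z 0.0839
shaker 1613 c [0.5553 0.2886] size [0.1701 0.1203] yaw 14.4 z 0.0614
rack 1342 c [ 0.541  -0.0111] size [0.2193 0.0678] yaw 1.49 z 0.0622
rep 352 385 175 212 [-0.001  0.01   0.05   0.053  0.096  0.1  ]
plate 207 244 160 195 [0.035 0.048 0.071 0.083 0.087 0.089]
side bench z 0.0009820248233018969
handle 121 c [ 0.5421 -0.2099] size [0.0187 0.0696] yaw -9.47 z 0.0919
repplate 469 c [ 0.5415 -0.2098] size [0.0819 0.1254] yaw -8.9 z 0.049
rim 1204 c [0.5586 0.2906] size [0.1279 0.0902] yaw 14.45 z 0.0826
shaker 3271 c [0.558  0.2922] size [0.1643 0.1211] yaw 14.04 z 0.0697
rack 1779 c [ 0.5426 -0.0091] size [0.2201 0.0774] yaw 1.76 z 0.0616
rep 292 326 157 194 [0.002 0.008 0.048 0.052 0.094 0.096]
plate 247 298 256 304 [0.038 0.067 0.076 0.082 0.084 0.086]
```

View pics/crop.png

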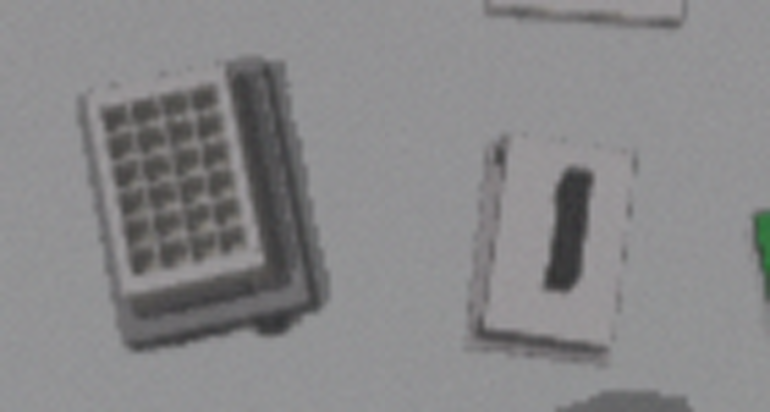

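The crop shows 24 wells in the plate, turned about +14.5°, and the handle centred on the silver plate, turned about -8°. I'll move above the handle for a wrist look.

arm_command([
  [32, 26, 0],
  [32, 26, 0],
  [32, 26, 0],
  [32, 27, 0],
  [32, 27, 0],
  [32, 27, 0],
  [32, 27, 0],
  [32, 27, 0],
  [32, 26, 0],
  [33, 26, 0],
  [0, 0, 0],
  [0, 0, 0],
  [0, 0, 0],
], spin=[-3.3, -3.3, -3.3, -3.3, -3.3, -3.3, -3.3, -3.3, -3.3, -3.3, 0, 0, 0], jaw=1, squeeze=30)

```text
time: 1.4
tool_pos: [0.5406, -0.2121, 0.4044]
tool_rot: [3.141, 0.001, -0.143]
contact_force: [-0.5, -1.0, 0.4]
opening: 0.0918
grip_force: 0.0
```

```bash
python3 - <<'E'
from h import *
from m import rect
c=grab("wrist"); cv2.imwrite('pics/w1.png',c["img"][...,::-1]); s=observe(); print(s['tool_pos'],s['tool_rot'],s['time'])
P=cloud(c); X,Y,Z=P[...,0],P[...,1],P[...,2]; a=np.hypot(X-.541,Y+.2115)<.085
rect(P,a&(Z>.085)&(Z<.11),'handle'); rect(P,a&(Z>.04)&(Z<.06),'repplate')
E
```

```text
[ 0.54046627 -0.21239926  0.40460627] [ 3.14141603e+00  6.92918239e-04 -1.44055453e-01] 1.45
handle 1237 c [ 0.5413 -0.2137] size [0.0157 0.0705] yaw -7.91 z 0.0957
repplate 7447 c [ 0.5421 -0.214 ] size [0.0819 0.1259] yaw -6.18 z 0.0499
```

View pics/w1.png

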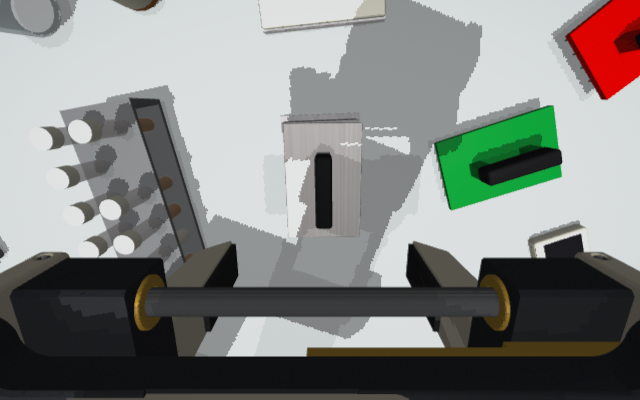

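The wrist view shows the replicator between the fingers, with its handle upright at (323,190) and lined up with the gripper. I'll descend and grip.

arm_command([
  [1, -1, -18],
  [0, 0, -18],
  [0, 0, -18],
  [0, 0, -18],
  [0, 0, -18],
  [0, 0, -18],
  [0, 0, -18],
  [0, 0, -15],
  [0, 0, -10],
  [0, 0, -10],
  [0, 0, 0],
  [0, 0, 0],
  [0, 0, 0],
], spin=[0, 0, 0, 0, 0, 0, 0, 0, 0, 0, 0, 0, 0])

```text
time: 2.75
tool_pos: [0.5424, -0.2128, 0.2445]
tool_rot: [3.141, -0.001, -0.143]
contact_force: [0.7, 0.7, 0.9]
opening: 0.0918
grip_force: 0.0
```

arm_command([
  [0, 0, 0],
  [0, 0, 0],
  [0, 0, 0],
  [0, 0, 0],
  [0, 0, 0],
  [0, 0, 0],
  [0, 0, 0],
  [0, 0, 0],
  [0, 0, 0],
  [0, 0, 0],
], spin=[0, 0, 0, 0, 0, 0, 0, 0, 0, 0], jaw=-1, squeeze=30)

```text
time: 3.75
tool_pos: [0.5422, -0.2127, 0.2438]
tool_rot: [3.141, -0.0, -0.143]
contact_force: [-0.6, -3.8, 0.2]
opening: 0.0164
grip_force: 1.5
```

arm_command([
  [0, 0, 0],
  [0, 0, 0],
  [0, 0, 4],
  [0, 0, 6],
  [0, 0, 10],
  [0, 0, 15],
  [0, 0, 20],
  [0, 0, 20],
  [0, 0, 20],
  [0, 0, 20],
  [0, 0, 20],
  [0, 0, 15],
  [0, 0, 5],
  [0, 0, 0],
  [0, 0, 0],
  [0, 0, 0],
], spin=[0, 0, 0, 0, 0, 0, 0, 0, 0, 0, 0, 0, 0, 0, 0, 0])

```text
time: 5.35
tool_pos: [0.542, -0.2125, 0.3977]
tool_rot: [-3.141, 0.002, -0.143]
contact_force: [-0.0, -1.1, -4.1]
opening: 0.016
grip_force: 30.0
```

```bash
python3 - <<'E'
from h import *
from m import rect
s=observe(); print(s['tool_pos'],s['tool_rot'],s['grip_force'],s['opening'],s['contact_force'])
for n in ("wrist","side"):
    c=grab(n); P=cloud(c); X,Y,Z=P[...,0],P[...,1],P[...,2]; a=np.hypot(X-.541,Y+.2115)<.085
    print(np.histogram(Z[a],bins=np.arange(.14,.27,.01)))
    m=a&(Z>.19)&(Z<.217); rect(P,m,n)
    q=P[m]; q=q[abs(q[:,2]-np.median(q[:,2]))<.006]; A=np.c_[q[:,:2]-q[:,:2].mean(0),np.ones(len(q))]; print(np.linalg.lstsq(A,q[:,2],rcond=None)[0])
    cv2.imwrite(f'pics/{n}2.png',c["img"][...,::-1])
E
```

```text
[ 0.5420454  -0.21249445  0.39768804] [-3.14093116e+00  1.94198250e-03 -1.43141815e-01] 29.96071994304657 0.015988465431339048 [-0.03976799 -1.05276912 -4.12502566]
(array([    0,     0,     0,     0,     0,   124, 13777,   149,   310,
         785,  3075,  1331]), array([0.14, 0.15, 0.16, 0.17, 0.18, 0.19, 0.2 , 0.21, 0.22, 0.23, 0.24,
       0.25, 0.26]))
wrist 14003 c [ 0.5411 -0.2126] size [0.0804 0.1239] yaw -7.96 z 0.2038
[-0.0049613   0.00083559  0.20373072]
(array([  0,   0,  13,  29,  15,  55, 415,  24,  44,  66,  74,  19]), array([0.14, 0.15, 0.16, 0.17, 0.18, 0.19, 0.2 , 0.21, 0.22, 0.23, 0.24,
       0.25, 0.26]))
side 485 c [ 0.5411 -0.2103] size [0.0895 0.1239] yaw -8.75 z 0.203
[ 0.00190567 -0.01711604  0.20280237]
```

View pics/side2.png

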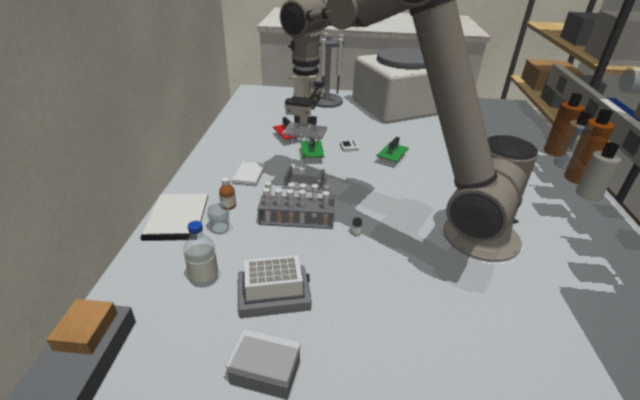

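It's held level with 30 N of grip, and the tips are at about 0.168 m, well above the caps. I'll carry it across at this height.

arm_command([
  [1, 10, 0],
  [1, 20, 0],
  [1, 30, 0],
  [1, 30, 0],
  [1, 30, 0],
  [1, 30, 0],
  [1, 30, 0],
  [1, 30, 0],
  [1, 30, 0],
  [1, 30, 0],
  [1, 30, 0],
  [1, 30, 0],
  [1, 30, 0],
  [1, 30, 0],
  [1, 30, 0],
  [1, 30, 0],
  [1, 25, 0],
  [0, 17, 0],
  [0, 10, 0],
  [0, 0, 0],
], spin=[0, 1, 1.5, 1.5, 1.5, 1.5, 1.5, 1.5, 1.5, 1.5, 1.5, 1.5, 1.5, 1.5, 1.5, 1, 0.5, 0, 0, 0])

```text
time: 7.45
tool_pos: [0.5589, 0.2904, 0.3984]
tool_rot: [3.142, 0.0, 0.242]
contact_force: [-0.7, -1.0, -3.0]
opening: 0.0159
grip_force: 30.0
```

arm_command([
  [0, 0, 0],
  [0, 0, 0],
  [0, 0, 0],
  [0, 0, 0],
  [0, 0, 0],
], spin=[0, 0, 0, 0, 0])

```text
time: 7.95
tool_pos: [0.5593, 0.289, 0.3988]
tool_rot: [3.141, -0.0, 0.24]
contact_force: [-0.1, -0.1, -4.2]
opening: 0.0159
grip_force: 30.0
```

```bash
cat > m2.py <<'E'
from h import *
from m import rect
import sys
s=observe(); print(s['time'],s['tool_pos'],s['tool_rot'],s['grip_force'],s['contact_force'])
zt=s['tool_pos'][2]-.194
for n in ("wrist","side","top"):
    c=grab(n); P=cloud(c); X,Y,Z=P[...,0],P[...,1],P[...,2]; a=np.hypot(X-.5587,Y-.29)<.095
    m=a&(abs(Z-zt)<.007)
    if m.sum()>100: rect(P,m,n+' rep')
    m=a&(Z>.077)&(Z<.092)
    if m.sum()>100: rect(P,m,n+' rim')
    m=(np.hypot(X-.5587,Y-.29)<.12)&(Z>.033)&(Z<.048)
    if m.sum()>100: rect(P,m,n+' shaker')
    cv2.imwrite(f'pics/{n}{sys.argv[1]}.png',c["img"][...,::-1])
c=dict(np.load('side.npz')); cv2.imwrite(f'pics/crop{sys.argv[1]}.png',cv2.resize(c["img"][180:330,190:360,::-1],None,fx=4,fy=4,interpolation=2)[:600])
E
python3 m2.py 3
```

```text
7.95 [0.55930822 0.28900126 0.39883503] [ 3.14146717e+00 -5.46023988e-05  2.40196615e-01] 29.960601925849915 [-0.11352939 -0.08713531 -4.16084683]
wrist rep 13906 c [0.5588 0.2887] size [0.1237 0.0805] yaw 13.95 z 0.205
wrist rim 1269 c [0.6141 0.3035] size [0.0129 0.0854] yaw -75.87 z 0.0839
wrist shaker 1814 c [0.6206 0.305 ] size [0.0353 0.1176] yaw -76.3 z 0.0342
side rep 1197 c [0.5585 0.2913] size [0.1238 0.0818] yaw 13.89 z 0.2044
side rim 1137 c [0.5586 0.29  ] size [0.1283 0.0913] yaw 14.31 z 0.0828
side shaker 774 c [0.5581 0.2929] size [0.1635 0.119 ] yaw 14.54 z 0.0355
top rep 259 c [0.5632 0.2646] size [0.1209 0.0306] yaw 14.12 z 0.2055
top rim 175 c [0.5576 0.2678] size [0.1183 0.0487] yaw 11.85 z 0.0839
top shaker 306 c [0.5453 0.275 ] size [0.1317 0.0987] yaw 14.55 z 0.0372
```

View pics/crop3.png

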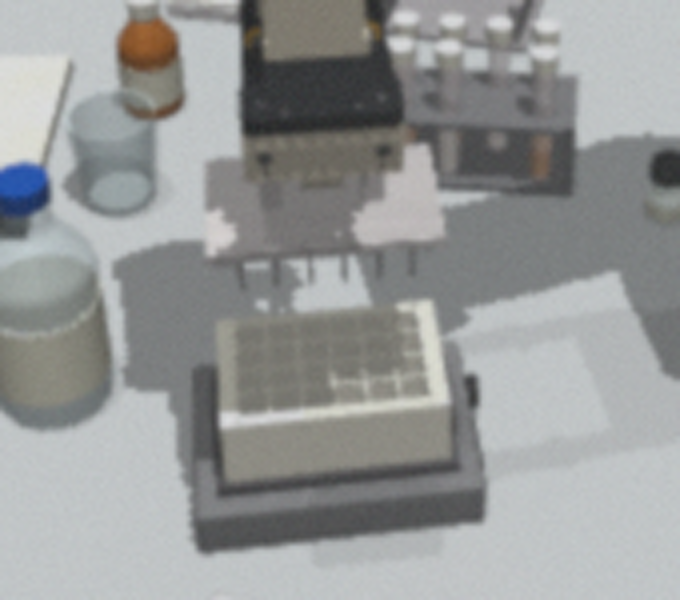

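View pics/wrist3.png

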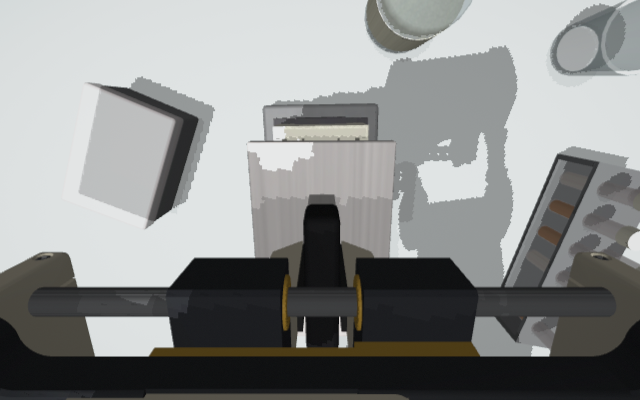

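The side crop shows the pins above the plate, with the tip row at about y=280 and the wells below at y=310–410. The wrist view shows the plate's far edge parallel to the replicator, so the two are nearly lined up. I'll lower it part way and then compare pins with wells.

arm_command([
  [0, 0, -5],
  [0, 0, -10],
  [0, 0, -10],
  [0, 0, -10],
  [0, 0, -10],
  [0, 0, -8],
  [0, 0, -4],
  [0, 0, 0],
  [0, 0, 0],
  [0, 0, 0],
  [0, 0, 0],
], spin=[0.3, 0, 0, 0, 0, 0, 0, 0, 0, 0, 0])

```text
time: 9.2
tool_pos: [0.5593, 0.2895, 0.3423]
tool_rot: [3.142, -0.001, 0.246]
contact_force: [-0.4, -0.3, -2.9]
opening: 0.0156
grip_force: 30.0
```

```bash
python3 m2.py 4; python3 - <<'E'
from h import *
# rays: side image rectified onto z=.084 in plate axes (before: wells) and (now) onto tip height
a=np.radians(14.3); R=np.array([[np.cos(a),-np.sin(a)],[np.sin(a),np.cos(a)]]); c=dict(np.load('side.npz'))
s=observe(); zt=s['tool_pos'][2]-.2297
def pix(L,z):
    w=np.c_[L@R.T+[.5587,.29],np.full(len(L),z),np.ones(len(L))]; p=w@np.linalg.inv(c["world_from_camera"]).T
    return np.c_[c["cx"]+c["fx"]*p[:,0]/-p[:,2],c["cy"]+c["fy"]*p[:,1]/p[:,2]]
gx,gy=np.meshgrid((np.arange(6)-2.5)*.018,(np.arange(4)-1.5)*.018); L=np.c_[gx.ravel(),gy.ravel()]
s0=4; im=cv2.resize(c["img"][210:310,220:330,::-1],None,fx=7,fy=6,interpolation=2); im=np.ascontiguousarray(im)
for z,col in ((.084,(0,0,255)),(zt,(0,255,0))):
    for p in pix(L if z<.09 else L[18:],z): cv2.circle(im,(int((p[0]-220+.5)*7),int((p[1]-210+.5)*6)),4,col,1)
cv2.imwrite('pics/ov.png',im)
E
```

```text
9.2 [0.55927792 0.28945248 0.34228704] [ 3.14158795e+00 -1.01498347e-03  2.46067455e-01] 29.96068775653839 [-0.38812114 -0.30947724 -2.93319767]
wrist rep 13903 c [0.5587 0.2892] size [0.1243 0.0804] yaw 14.28 z 0.1484
wrist rim 1197 c [0.6169 0.3044] size [0.0069 0.0854] yaw -75.83 z 0.0838
wrist shaker 2336 c [0.623  0.3058] size [0.0296 0.1176] yaw -75.44 z 0.0341
side rep 1100 c [0.5587 0.2916] size [0.1236 0.0811] yaw 13.96 z 0.1477
side rim 830 c [0.5557 0.302 ] size [0.128  0.0667] yaw 14.28 z 0.0826
side shaker 785 c [0.5585 0.2927] size [0.163 0.12 ] yaw 14.66 z 0.0357
top rep 224 c [0.5614 0.2639] size [0.1184 0.0295] yaw 14.13 z 0.1489
top rim 117 c [0.5644 0.259 ] size [0.1296 0.0369] yaw 6.84 z 0.0838
top shaker 238 c [0.5371 0.2673] size [0.1114 0.0875] yaw 14.65 z 0.0374
```

View pics/ov.png

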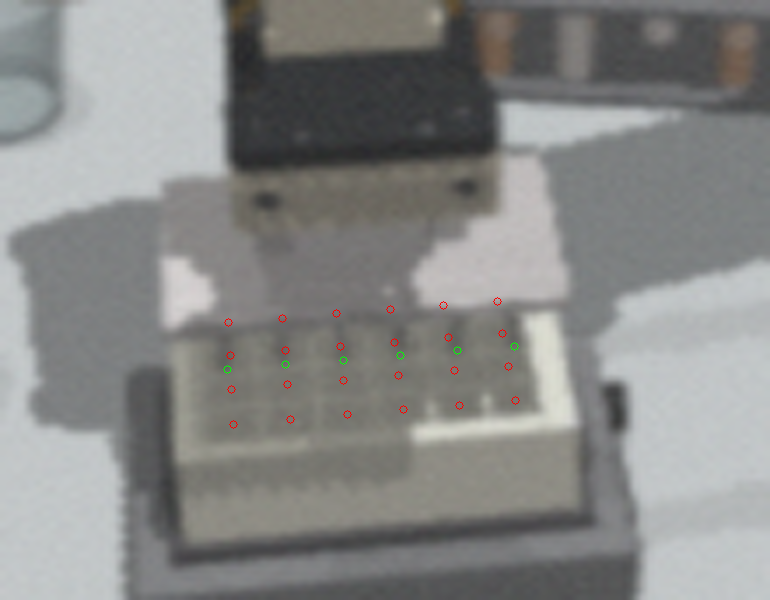

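The overlay shows the projected well centres (red) inside the well grid and the expected pin row (green) on the near pins. All views agree to within about 1 mm, so I'll go down the last 17 mm.

arm_command([
  [-0.5, 0, -3],
  [0, 0, -4],
  [0, 0, -4],
  [0, 0, -3],
  [0, 0, -3],
  [0, 0, 0],
  [0, 0, 0],
  [0, 0, 0],
  [0, 0, 0],
  [0, 0, 0],
  [0, 0, 0],
], spin=[0, 0, 0, 0, 0, 0, 0, 0, 0, 0, 0])

```text
time: 10.45
tool_pos: [0.5587, 0.2894, 0.3248]
tool_rot: [3.142, -0.0, 0.246]
contact_force: [0.1, -0.8, -3.0]
opening: 0.016
grip_force: 30.0
```

```bash
python3 m2.py 5; python3 -c "
from h import *
s=observe();print(abs(s['qvel']).max())"
```

```text
10.45 [0.55871565 0.28940957 0.3248442 ] [ 3.14152856e+00 -1.44976193e-04  2.46049925e-01] 29.96058851480484 [ 0.0590022 -0.845811  -2.9523997]
wrist rep 13897 c [0.5581 0.2892] size [0.1241 0.0803] yaw 14.13 z 0.131
wrist rim 1214 c [0.6172 0.3043] size [0.0061 0.0853] yaw -75.49 z 0.0839
wrist shaker 2620 c [0.6234 0.3058] size [0.0285 0.1174] yaw -75.49 z 0.0341
side rep 1066 c [0.5576 0.2911] size [0.1235 0.0841] yaw 13.19 z 0.1305
side rim 618 c [0.5528 0.3113] size [0.1271 0.0464] yaw 14.75 z 0.0827
side shaker 747 c [0.558  0.2942] size [0.1634 0.1173] yaw 13.76 z 0.0358
top rep 217 c [0.5611 0.2636] size [0.1171 0.0286] yaw 13.81 z 0.1313
top rim 108 c [0.5635 0.2524] size [0.1297 0.0338] yaw 2.21 z 0.0841
top shaker 216 c [0.5411 0.2472] size [0.0796 0.1427] yaw -8.56 z 0.0371
0.0011925548889335507
```

View pics/crop5.png

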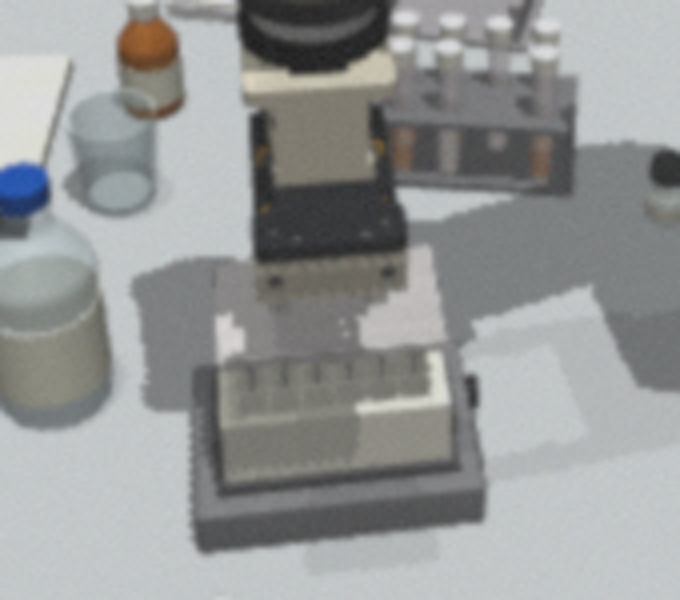

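The crop shows the pins just above the wells with no contact. In the wrist camera, rim and replicator centres agree to within 0.5 mm and the tips are about 11 mm above the rim.

```bash
python3 -c "
from cell import *
print(hand_in())"
```

```text
the job is handed in; nothing more can be done
None
```

I handed the job in with the replicator held still and level over the deep-well plate: by the wrist camera it was centred to about 0.5 mm, lined up to within about 0.4°, with the pin tips about 11 mm above the rim; no verdict came back.

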